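# Spin the dish turntable and brake it on its index mark

### The arm

A 6-joint arm with a two-finger parallel gripper is mounted at the origin on a cart in front of the work surface, level with it; the furniture and walls round the work are solid. World frame = base frame: x ahead of the robot, y to its left, z up, the work surface at z = 0. Lengths are in m, angles in rad, forces in N, time in s.
With the tool pointing down it reaches from about 0.425 to 0.95 m from the base axis. Payload 3.5 kg.
Tool frame: the origin (TCP) lies between the finger pads; the fingertips stand 17 mm ahead of it and the grasp point (between the pads) lies 2 mm behind it (arm.tcp_to_tips is the distance from the TCP to the fingertips, in m); z points along the fingers, y is the direction in which the jaws open and shut (so a half turn about z gives the same grasp; the last joint's range is limited). The gripper opens to 85 mm and grips with 20 to 120 N. Pads are 22 mm wide; open, the fingers measure 114 mm over their backs; the gripper's body (76 mm by 85 mm) begins 54 mm behind the grasp point. The pads swing forward as they close: fully open they stand 13 mm farther back than shut.
Start: joints at [1.116, 0.286, 1.577, -0, 1.279, -0.15], TCP at [0.203, 0.644, 0.248] pointing down, gripper open.
Joint ranges: [-2.77, 2.77], [-0.9, 2.22], [0.21, 2.48], [-1.53, 4.67], [0.24, 2.81], [-2.84, 2.84]. Speed limits (rad/s): [2.79, 2.79, 3.14, 3.14, 3.14, 3.14].

### API

Orientations are given as a unit quaternion [w, x, y, z].
In Python, from cell import arm, snapshot gives the robot as it stands.
- The arm moves only by the tool jog_arm, never from a script. Its argument "deltas" is a list of rows, each a list of 7 numbers: the turn, a rotation vector about the tool's x, y, z in degrees, then the shift along the tool's x, y, z in cm, then the opening, from 0 (shut) to 1 (fully open). In form: [[rx, ry, rz, dx, dy, dz, claw], ...]. A call has 1 to 20 rows; each row shifts and turns the commanded pose from where the row before left it, along the tool's axes as they then stand; what a row does not reach is not made up. A row lasts 1/8 s, in which the tool goes at most 62.5 mm and 10.7 degrees, less where a joint would pass 70% of its speed; a pose out of reach is approached as far as the arm can. A call is refused whole if a number of a shift passes 6.25 or a number of a turn 10.7, either way. A call with a gripper value outside its range is refused whole. The fingers move at their own pace and stop on an object; the grip force is fixed at half the most. Time passes only in rows, so rows that do not move let the fingers close. It gives the time, the measured TCP pose, the force and the opening at its end, in the units of the state.
- arm.state(): the state, without advancing time (a new reading comes with each control period).
- snapshot(name): name is "scene" or "top"; returns a dict with "pixels" (384x512x3 uint8, red, green, blue), "K" (3x3 intrinsics, pixels), "k1" (the pictures are not rectified: a ray, as slopes to the right and down, at radius r is drawn at 1 + k1 r^2 times it, then the intrinsics apply), "R" (3x3) and "t" (3): a world point X has camera coordinates R X + t. Camera axes: x right, y down, z forward; pixel columns grow to the right and rows downward; lengths in m; the calibration is good to about 2 mm. A picture is of the moment at which its call begins. There is no depth.
- arm.job_done(): hands the job in, once; it reports no verdict.
The state is a dict: "time_s": time; "q": joint angles; "dq": joint speeds; "effort": joint torques, N m; "tool_pos": TCP position; "orientation": TCP orientation; "wrist_force": force on the tool from outside, world axes, zero at the start; "wrist_torque": the same for the moment, N m; "finger_gap": finger opening in m.
Only numpy, scipy, OpenCV 4.12 (cv2) and the standard library are available. Lean on these libraries where they do the work, as an engineer would, in place of code of your own. Each camera call takes 0.05 s, during which the arm holds its last target. There are 200 camera calls.

### The job

Check that the dish turntable runs freely and park it on its mark: flick its knob with a fingertip so that the plate spins by itself for at least two full turns, then, while it is still turning, press a fingertip on the plate's flat top so that it stops with its index tab at the fixed pointer. Stop it on the mark at the first press (no creeping it round afterwards, and do not catch it by the knob), and finish while still holding the fingertip on the stopped plate. Only touch: do not lift or shift the turntable, do not touch the dish on it, and leave the other glassware and the stopper alone.

Things in the scene. Friction and masses are not known exactly. Their poses are not given: they have to be found in the camera images.
- turntable: Base of the turntable, loose on the worktop on three rubber feet (2.4 kg, with the wheel 3.5 kg, so light pushes do not shift it). Grey round body 176 mm across, 22 mm high. Origin: centre of its underside, on the wheel's upright axis; z up; its x axis points from the axis to the fixed steel pointer. The pointer stands on an arm that runs out under the plate.
- pointer_tip (a point): Tip of the steel pointer: a small cone pointing inward at the plate's rim, 112 mm from the axis along the base's +x, 40 mm above the worktop. Its post behind it is 14 mm wide, stands 124 to 130 mm from the axis and rises to 49 mm above the worktop.
- rotor (a joint): Turn of the wheel (plate, knob and dish together) on the base, rad, counter-clockwise from above positive; endless, it counts on over full turns. 0, or any whole number of turns, is the index tab exactly at the pointer; it starts between 2.6 and 3.7. No stops or detents; light viscous drag: the speed dies away by a factor e in about 7 to 12 s, so in the time given it does not stop by itself.
- plate: The wheel's aluminium plate, 200 mm across, 12 mm thick, top face flat and level at 42 mm above the worktop. Origin on the axis at its underside (30 mm above the worktop); x points to the index tab, z up. Between the dish clips (out to 47 mm from the axis) and the knob (from 79 mm) its top is clear for a fingertip. Fine engraved lines on top are flush.
- index_tab (a point): Outer end of the index tab, the only tab on the plate's rim: 8 mm wide, standing 8 mm out from the rim, 108 mm from the axis, 37.5 mm above the worktop.
- knob: Small upright black finger knob on the plate, 13 mm across, 24 mm high (top at 66 mm above the worktop). It stands 86 mm from the axis on the same radius as the index tab. Origin: centre of its foot, on the plate's top. It turns with the plate; push it sideways, along the rim, to spin the wheel.
- dish: Glass petri dish, 70 mm across, 16 mm high, clipped on the middle of the plate by three small steel clips, and turning with it (top 58 mm above the worktop). Not to be touched.
- weighing_bottle: Bystander: stoppered glass weighing bottle, 39 mm across, 65 mm high, loose on the worktop left of the turntable. Origin: centre of its underside.
- beaker: Bystander: glass beaker, about 66 mm across, 72 mm high, loose on the worktop right of the turntable. Origin: centre of its underside.
- stopper: Bystander: grey rubber stopper, 28 mm across, 30 mm high, loose on the worktop right of the turntable. Origin: centre of its underside.
Not all that is in view belongs to the job. There is more than one size of the turntable; the job needs the larger.

How it is judged:
By the outcome, as a careful person would: the job done as asked, in the order asked, and still so for the second after the job is handed in, while the arm keeps its last pose, push and grip.
It also fails if it takes over 72 s, if anything falls off the work surface, if the arm or the gripper's body presses on something with over 40 N, if the wrist force passes 120 N, or if a joint passes its speed limit or range.

## Working session

There is one attempt and no reset: what is moved stays moved. The work goes in short steps, Python scripts to look and compute and a tool call to move; the robot and the scene stay as the last step left them, time stands still between calls to the robot, and variables do not carry over. Pictures are saved under pics/ and viewed, about 8 in all and at most 12, crops included, and the job is handed in when it is done.

Besides the shell and the picture viewer there is one more tool, called after "Emit:" in YAML: its name, and indented under it one key for each argument. jog_arm: Moves the arm, as the interface text tells. Its arguments: {"type":"object","properties":{"deltas":{"type":"array"}},"required":["deltas"]}

```bash
mkdir -p pics; cat > h.py <<'E'
import numpy as np, cv2
from cell import arm, snapshot
def save(s,n): cv2.imwrite('pics/'+n,s["pixels"][:,:,::-1])
def ray(s,u,v):
    K=np.array(s["K"]);k=s["k1"];R=np.array(s["R"]);t=np.array(s["t"])
    d=np.array([(u-K[0,2])/K[0,0],(v-K[1,2])/K[1,1]]);x=d.copy()
    for _ in range(20): x=d/(1+k*(x@x))
    return -R.T@t, R.T@np.array([x[0],x[1],1])
def at(s,u,v,z):
    c,d=ray(s,u,v); return c+d*(z-c[2])/d[2]
def proj(s,X):
    p=np.array(s["R"])@np.array(X)+np.array(s["t"]); x=p[:2]/p[2]; x=x*(1+s["k1"]*(x@x))
    K=np.array(s["K"]);return K[0,0]*x[0]+K[0,2],K[1,1]*x[1]+K[1,2]
E
python3 - <<'E'
from h import *
import pickle
print(arm.state()); print(arm.tcp_to_tips)
a=snapshot("top");b=snapshot("scene");save(a,"t0.png");save(b,"s0.png")
pickle.dump((a,b),open("p0.pkl","wb"))
for s in(a,b):print(s["K"],s["k1"],s["R"],s["t"])
E
ls
```

```text
{'time_s': 0.0, 'q': array([ 1.11603602e+00,  2.87200445e-01,  1.57815393e+00, -9.81816576e-09,
        1.27858869e+00, -1.50016419e-01]), 'dq': array([-0.00173332, -0.00183066, -0.00060495,  0.00082947, -0.00107726,
       -0.00128107]), 'effort': array([-1.72023840e-03, -4.05992210e+01, -2.92616701e+01, -1.97307586e-04,
        5.87362825e-03,  1.48912153e-05]), 'tool_pos': array([0.20224655, 0.6433544 , 0.24693642]), 'orientation': array([-3.49973049e-04,  1.51782915e-01,  9.88413155e-01, -1.12188574e-03]), 'wrist_force': array([-0.20664589, -0.22861313, -0.40892747]), 'wrist_torque': array([ 0.01480725, -0.02895538, -0.01618779]), 'finger_gap': 0.08528627450610043}
0.017
[[479.19462277   0.         257.26064461]
 [  0.         479.19462277 200.23082179]
 [  0.           0.           1.        ]] -0.12127296907891183 [[-0.02356099 -0.99966944  0.01028983]
 [-0.98281198  0.02127612 -0.1833792 ]
 [ 0.18309965 -0.01443356 -0.9829884 ]] [-0.01614757  0.53946541  1.52690122]
[[399.31936189   0.         259.21721656]
 [  0.         399.31936189 191.76442   ]
 [  0.           0.           1.        ]] 0.02322509797499194 [[ 0.60534783 -0.79593635 -0.00627195]
 [-0.54736917 -0.41055394 -0.72926844]
 [ 0.57787628  0.44489414 -0.68419895]] [-0.34620409  0.31150926  0.91707234]
h.py
p0.pkl
pics
```

View pics/t0.png

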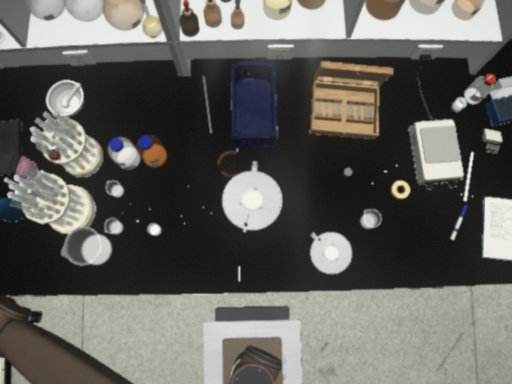

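View pics/s0.png

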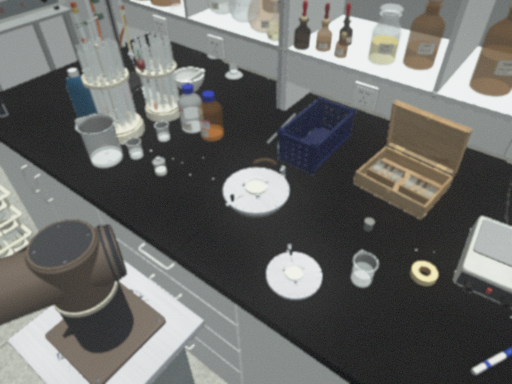

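The top view shows the large turntable at about (252,200), its pointer at about (254,166) and the knob at about (246,228). The smaller one at (331,252) is a decoy.

```bash
python3 - <<'E'
from h import *
import pickle
a,b=pickle.load(open("p0.pkl","rb"))
c=a["pixels"][150:250,200:300,::-1]; d=b["pixels"][150:230,210:310,::-1]
c=cv2.resize(c,None,fx=6,fy=6,interpolation=cv2.INTER_CUBIC)
cv2.imwrite("pics/c0.png",c)
g=cv2.cvtColor(a["pixels"],cv2.COLOR_RGB2GRAY)
m=(g>150).astype(np.uint8); n,l,st,ce=cv2.connectedComponentsWithStats(m)
k=l[210,240]; print(st[k],ce[k])
cs,_=cv2.findContours((l==k).astype(np.uint8),cv2.RETR_EXTERNAL,cv2.CHAIN_APPROX_NONE)
p=max(cs,key=len)[:,0]; P=np.array([at(a,u,v,.042)[:2] for u,v in p])
x0=P.mean(0)
from scipy.optimize import least_squares
r=least_squares(lambda q:np.hypot(*(P-q[:2]).T)-q[2],[*x0,.1],loss='soft_l1',f_scale=.001);print(r.x)
E
```

```text
[ 223  162   59   70 2793] [251.85857501 199.68385249]
[ 0.54268279 -0.01055616  0.09770772]
```

View pics/c0.png

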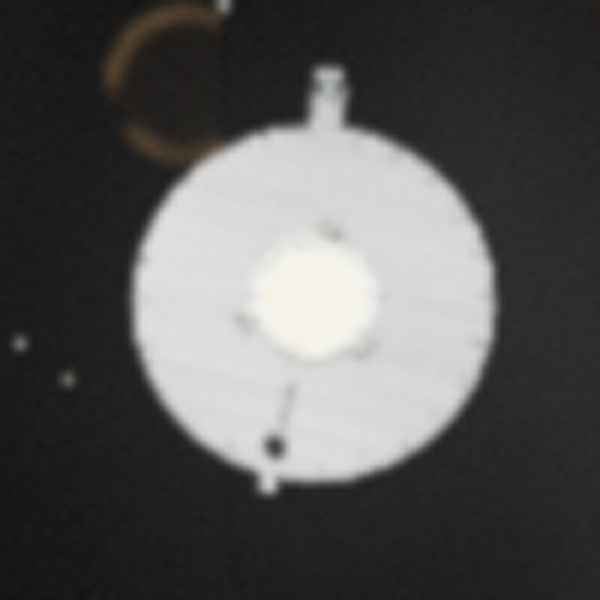

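```bash
cat >> h.py <<'E'
C0=np.array([0.5427,-0.0106])
def knob(s,C=C0,zk=.064):
    """dark-blob centroid in an annulus around the plate -> world angle (deg), radius"""
    g=cv2.cvtColor(s["pixels"],cv2.COLOR_RGB2GRAY).astype(float)
    best=None; H,W=g.shape
    vv,uu=np.mgrid[:H,:W]
    poly=np.array([proj(s,[C[0]+.094*np.cos(a),C[1]+.094*np.sin(a),.052]) for a in np.linspace(0,6.283,60)])
    pin=np.array([proj(s,[C[0]+.072*np.cos(a),C[1]+.072*np.sin(a),.052]) for a in np.linspace(0,6.283,60)])
    m=np.zeros((H,W),np.uint8);cv2.fillPoly(m,[np.int32(poly.round())],1);cv2.fillPoly(m,[np.int32(pin.round())],0)
    bg=np.median(g[m>0]); w=np.clip(bg-25-g,0,None)*m
    n,l,st,ce=cv2.connectedComponentsWithStats((w>0).astype(np.uint8))
    out=[]
    for k in range(1,n):
        q=(l==k)*w
        if q.sum()<150: continue
        u,v=(q*uu).sum()/q.sum(),(q*vv).sum()/q.sum()
        X=at(s,u,v,zk)[:2]-C
        out.append((round(np.degrees(np.arctan2(X[1],X[0])),1),round(float(np.hypot(*X)),4),round(u,1),round(v,1),int(q.sum()),int(st[k][4])))
    return sorted(out,key=lambda o:-o[4])[:4]
E
python3 - <<'E'
from h import *
import pickle
a,b=pickle.load(open("p0.pkl","rb"))
f=lambda x:200+(x+.5)/6-.5
h=lambda y:150+(y+.5)/6-.5
for nm,x,y,z in [("posttop",329,88,.049),("arm root",327,120,.03),("tab",267,486,.0415),("dish",314,299,.058)]:
    X=at(a,f(x),h(y),z)[:2]; d=X-C0; print(nm,X,np.hypot(*d),np.degrees(np.arctan2(d[1],d[0])))
print(knob(a)); print(knob(b))
from scipy.optimize import least_squares
# edge fit with tab and pointer sectors left out, both cameras
for s,seed in((a,(240,210)),(b,(245,205))):
    g=cv2.cvtColor(s["pixels"],cv2.COLOR_RGB2GRAY).astype(float)
    P=[]
    for t in np.radians(np.arange(0,360,3)):
        if min(abs((np.degrees(t)-c+180)%360-180) for c in(0,166))<15: continue
        rr=np.arange(.085,.118,.0005)
        pr=np.array([proj(s,[C0[0]+r*np.cos(t),C0[1]+r*np.sin(t),.042]) for r in rr],np.float32)
        val=cv2.remap(g.astype(np.float32),pr[:,:1].copy(),pr[:,1:].copy(),cv2.INTER_LINEAR).ravel()
        i=np.argmin(np.gradient(val)); P.append(C0+rr[i]*np.array([np.cos(t),np.sin(t)]))
    P=np.array(P)
    r=least_squares(lambda q:np.hypot(*(P-q[:2]).T)-q[2],[*C0,.1],loss='soft_l1',f_scale=.001);print("fit",r.x)
im=[]
for s,(u0,v0) in((a,(200,150)),(b,(205,145))):
    c=cv2.resize(s["pixels"][v0:v0+100,u0:u0+100,::-1],None,fx=4,fy=4,interpolation=cv2.INTER_CUBIC); im.append(c)
cv2.imwrite("pics/c1.png",np.hstack(im))
E
```

```text
posttop [ 0.66162426 -0.02173553] 0.11944446579928279 -5.349321661476419
arm root [ 0.64809871 -0.02039269] 0.1058526592930159 -5.3081617367649
tab [0.44050668 0.01700874] 0.10585706232685578 164.88177777173493
dish [ 0.54055671 -0.01079241] 0.0021519121182466583 -174.87021988549992
[(np.float64(164.8), 0.0867, np.float64(245.4), np.float64(224.0), 931, 18)]
[(np.float64(36.9), 0.061, np.float64(256.2), np.float64(169.1), 14492, 191), (np.float64(170.1), 0.0929, np.float64(231.9), np.float64(197.3), 2401, 35)]
fit [ 0.54261559 -0.01041033  0.10007945]
fit [ 0.54060145 -0.0116552   0.10072611]
```

View pics/c1.png

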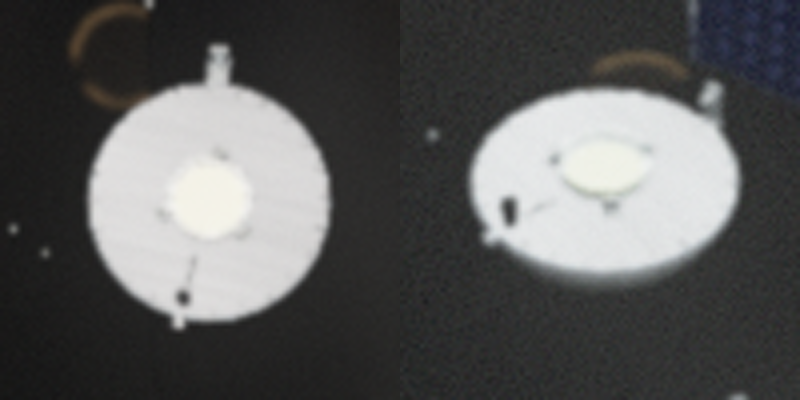

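Emit:
jog_arm:
  deltas:
    - [0,0,0,-4.76,-3.57,0,0]
    - [0,0,0,-4.76,-3.57,0,0]
    - [0,0,0,-4.76,-3.57,0,0]
    - [0,0,0,-4.76,-3.57,0,0]
    - [0,0,0,-4.76,-3.57,0,0]
    - [0,0,0,-4.76,-3.57,0,0]
    - [0,0,0,-4.76,-3.57,0,0]
    - [0,0,0,-4.76,-3.57,0,0]
    - [0,0,0,-4.76,-3.57,0,0]
    - [0,0,0,-4.76,-3.57,0,0]
    - [0,0,-8.8,0,0,5,0]
    - [0,0,-8.8,0,0,5,0]
    - [0,0,0,0,0,5,0]
    - [0,0,0,0,0,0,0]

```text
time_s: 1.85
tool_pos: [0.5453, 0.1599, 0.0932]
orientation: [-0.006, -0.001, 1.0, -0.001]
wrist_force: [0.4, -0.2, 0.6]
finger_gap: -0.0001
```

Emit:
jog_arm:
  deltas:
    - [0,0,0,0,0,4,0]
    - [0,0,0,0,0,2.5,0]
    - [0,0,0,0,0,0,0]
    - [0,0,0,0,0,0,0]

```text
time_s: 2.35
tool_pos: [0.5514, 0.1608, 0.036]
orientation: [0.002, -0.001, 1.0, 0.0]
wrist_force: [0.9, 0.1, 1.7]
finger_gap: 0.0003
```

Emit:
jog_arm:
  deltas:
    - [0,0,0,0,0,0.6,0]
    - [0,0,0,0,0,0,0]

```text
time_s: 2.6
tool_pos: [0.5497, 0.1606, 0.0279]
orientation: [0.0, -0.001, 1.0, 0.0]
wrist_force: [0.9, 0.6, 0.3]
finger_gap: -0.0
```

Emit:
jog_arm:
  deltas:
    - [0,0,0,0,0,0.4,0]
    - [0,0,0,0,0,0,0]

```text
time_s: 2.85
tool_pos: [0.5491, 0.1604, 0.0229]
orientation: [-0.0, -0.001, 1.0, -0.0]
wrist_force: [0.3, 1.1, 1.2]
finger_gap: 0.0005
```

Emit:
jog_arm:
  deltas:
    - [0,0,0,0,0,0.2,0]
    - [0,0,0,0,0,0,0]

```text
time_s: 3.1
tool_pos: [0.5493, 0.1605, 0.0211]
orientation: [-0.0, -0.001, 1.0, -0.0]
wrist_force: [0.3, 0.1, 0.3]
finger_gap: -0.0002
```

Emit:
jog_arm:
  deltas:
    - [0,0,0,0,0,0.3,0]
    - [0,0,0,0,0,0,0]

```text
time_s: 3.35
tool_pos: [0.5492, 0.1605, 0.018]
orientation: [-0.0, -0.001, 1.0, -0.0]
wrist_force: [-0.2, 0.7, 0.1]
finger_gap: 0.0001
```

Emit:
jog_arm:
  deltas:
    - [0,0,0,0,0,0.2,0]
    - [0,0,0,0,0,0,0]

```text
time_s: 3.6
tool_pos: [0.5497, 0.1605, 0.0171]
orientation: [-0.0, -0.001, 1.0, -0.0]
wrist_force: [-2.5, 0.1, 4.3]
finger_gap: 0.0001
```

Emit:
jog_arm:
  deltas:
    - [0,0,0,0,0,0.2,0]
    - [0,0,0,0,0,0,0]

```text
time_s: 3.85
tool_pos: [0.5497, 0.1606, 0.017]
orientation: [-0.001, -0.001, 1.0, -0.0]
wrist_force: [-7.7, -1.2, 16.6]
finger_gap: -0.0
```

Emit:
jog_arm:
  deltas:
    - [0,0,0,0,0,-4,0]
    - [0,0,0,0,0,-5,0]
    - [0,0,0,3,-4,0,0]
    - [0,0,0,3,-4,0,0]
    - [0,0,0,2.7,-3,0,0]
    - [0,0,0,0,0,0,0]
    - [0,0,0,0,0,2,0]
    - [0,0,0,0,0,1.8,0]
    - [0,0,0,0,0,0,0]
    - [0,0,0,0,0,0,0]

```text
time_s: 5.1
tool_pos: [0.4636, 0.0506, 0.0669]
orientation: [0.001, -0.001, 1.0, -0.0]
wrist_force: [0.1, 0.2, -0.2]
finger_gap: 0.0006
```

```bash
python3 - <<'E'
from h import *
s=arm.state(); print(s["time_s"],s["tool_pos"],s["q"],s["wrist_force"])
a=snapshot("top");b=snapshot("scene")
print(knob(a))
im=[cv2.resize(x["pixels"][v0:v0+100,u0:u0+100,::-1],None,fx=4,fy=4,interpolation=cv2.INTER_CUBIC) for x,u0,v0 in((a,200,150),(b,195,145))]
cv2.imwrite("pics/c2.png",np.hstack(im))
print(at(b,283,167,.049)-[*C0,0])
E
```

```text
5.1 [0.46359262 0.05059231 0.06690851] [-1.09440328e-01  6.57709512e-02  2.20164727e+00  1.35650276e-04
  8.72969808e-01 -1.68323301e+00] [ 0.08152616  0.17394368 -0.16914061]
[(np.float64(134.5), 0.0773, np.float64(235.2), np.float64(215.2), 26612, 273)]
[ 0.1215872  -0.01354697  0.049     ]
```

View pics/c2.png

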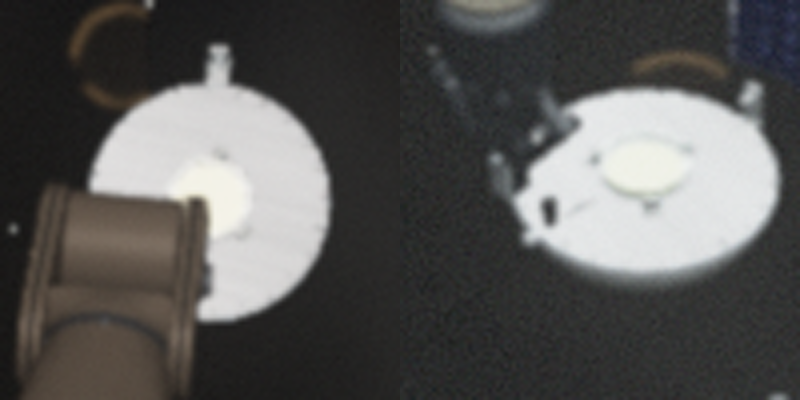

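Emit:
jog_arm:
  deltas:
    - [0,0,0,0,-0.8,0,0]
    - [0,0,0,0,-1.6,0,0]
    - [0,0,0,0,-2.4,0,0]
    - [0,0,0,0,-2.6,0,0]
    - [0,0,0,0,-1.2,0,0]
    - [0,0,0,0,0,-1.5,0]
    - [0,0,0,0,0,-2.5,0]
    - [0,0,0,0,0,-2,0]

```text
time_s: 6.2
tool_pos: [0.4633, -0.0353, 0.1282]
orientation: [0.001, -0.001, 1.0, -0.0]
wrist_force: [0.8, 0.0, 0.5]
finger_gap: -0.0
```

```bash
python3 - <<'E'
from h import *
import pickle
L=[]
for i in range(6):
    t=arm.state()["time_s"]; a=snapshot("top"); b=snapshot("scene")
    L.append((t,a,b)); print(round(t,3),knob(a)[:2],'|',knob(b,np.array([.5406,-.0117]),.054)[:3])
pickle.dump(L,open("f.pkl","wb"))
im=[cv2.resize(x["pixels"][v0:v0+100,u0:u0+100,::-1],None,fx=4,fy=4) for x,u0,v0 in((a,200,150),(b,195,145))]
cv2.imwrite("pics/c3.png",np.hstack(im))
E
```

```text
6.2 [(np.float64(-156.7), 0.0681, np.float64(260.6), np.float64(217.2), 40418, 431)] | [(np.float64(49.6), 0.0742, np.float64(250.9), np.float64(169.7), 23024, 225), (np.float64(-76.4), 0.0845, np.float64(282.4), np.float64(193.1), 2241, 37)]
6.3 [(np.float64(-158.3), 0.0694, np.float64(260.2), np.float64(217.8), 38902, 417), (np.float64(-71.2), 0.0855, np.float64(276.4), np.float64(189.7), 946, 20)] | [(np.float64(51.2), 0.0745, np.float64(250.2), np.float64(169.8), 23764, 231), (np.float64(-62.6), 0.0851, np.float64(284.3), np.float64(188.6), 2310, 39)]
6.4 [(np.float64(-159.0), 0.0696, np.float64(260.0), np.float64(218.0), 38531, 412), (np.float64(-57.8), 0.0847, np.float64(273.4), np.float64(184.5), 975, 20)] | [(np.float64(45.0), 0.0651, np.float64(253.1), np.float64(171.4), 26494, 266)]
6.5 [(np.float64(-159.3), 0.0696, np.float64(259.9), np.float64(218.0), 39230, 413), (np.float64(-43.9), 0.0852, np.float64(269.4), np.float64(179.7), 1110, 21)] | [(np.float64(46.5), 0.0679, np.float64(252.5), np.float64(170.8), 26118, 254)]
6.6 [(np.float64(-158.9), 0.0697, np.float64(260.0), np.float64(218.0), 38749, 412), (np.float64(-30.6), 0.0845, np.float64(264.4), np.float64(176.5), 1063, 20)] | [(np.float64(48.8), 0.0709, np.float64(251.4), np.float64(170.3), 25432, 238)]
6.7 [(np.float64(-159.0), 0.0698, np.float64(260.0), np.float64(218.0), 38810, 410), (np.float64(-17.8), 0.0842, np.float64(259.1), np.float64(174.4), 1154, 22)] | [(np.float64(50.0), 0.0724, np.float64(250.8), np.float64(170.1), 24984, 243)]
```

View pics/c3.png

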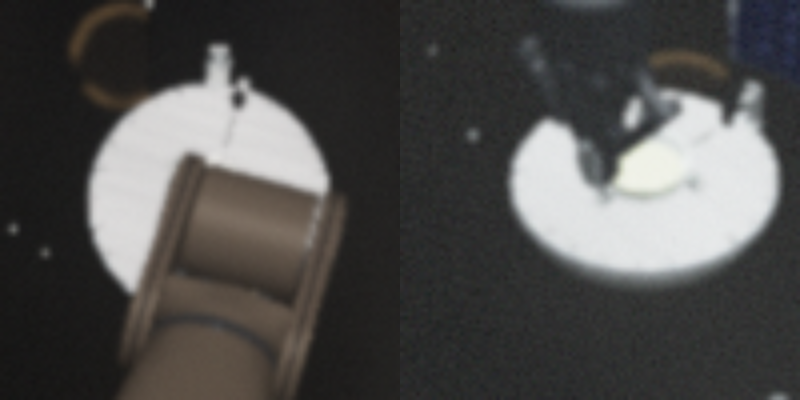

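Emit:
jog_arm:
  deltas:
    - [0,0,0,-1.6,2.5,0,0]
    - [0,0,0,0,0,1.5,0]
    - [0,0,0,0,0,0,0]

```text
time_s: 7.18
tool_pos: [0.4771, -0.0105, 0.1092]
orientation: [-0.002, -0.001, 1.0, 0.0]
wrist_force: [0.5, 0.3, 0.4]
finger_gap: 0.0002
```

```bash
cat > tr.py <<'E'
from h import *
import sys,json,os
L=json.load(open("ang.json")) if os.path.exists("ang.json") else [(6.3,-71.2),(6.4,-57.8),(6.5,-43.9),(6.6,-30.6),(6.7,-17.8)]
for i in range(int(sys.argv[1])):
    t=arm.state()["time_s"]; a=snapshot("top")
    k=[o for o in knob(a) if abs(o[1]-.085)<.003 and 12<o[5]<30]
    print(round(t,3),k)
    if k: L.append((t,k[0][0]))
json.dump(L,open("ang.json","w"))
from scipy.optimize import least_squares
T=np.array([l[0] for l in L]);A=np.radians([l[1] for l in L])
f=lambda p,t:p[0]+p[1]*p[2]*(1-np.exp(-(t-6.3)/p[2]))
def res(p): d=A-f(p,T); return np.arctan2(np.sin(d),np.cos(d))
R=[least_squares(res,[A[0],w,tau]) for w in(2.2,2.3,2.4) for tau in(6,7,8,9,10,11,12)]
R.sort(key=lambda r:r.cost)
for r in R[:1]:
    p=r.x; print("p",p,"rms deg",np.degrees(np.sqrt(np.mean(r.fun**2))))
    now=arm.state()["time_s"]; print("now",now,"w",p[1]*np.exp(-(now-6.3)/p[2]),"turned",(f(p,now)-np.radians(-150))/6.2832)
    for n in range(6):
        g=np.radians(-5.4)+n*2*np.pi; x=1-(g-p[0])/p[1]/p[2]
        if x>0: tc=6.3-p[2]*np.log(x); print("cross",n,round(tc,3),"w",round(p[1]*x,3))
E
python3 tr.py 5
```

```text
7.175 [(np.float64(43.3), 0.0852, np.float64(233.7), np.float64(180.3), 1098, 21)]
7.225 [(np.float64(49.7), 0.0848, np.float64(231.8), np.float64(182.4), 979, 20)]
7.275 [(np.float64(55.5), 0.0852, np.float64(230.1), np.float64(184.5), 1000, 20)]
7.325 [(np.float64(61.9), 0.0855, np.float64(228.6), np.float64(186.8), 945, 18)]
7.375 [(np.float64(67.9), 0.0853, np.float64(227.5), np.float64(189.3), 859, 17)]
p [-1.24350314  2.3945781   9.20762954] rms deg 0.1597495954065628
now 7.425 w 2.1191726914045477 turned 0.6223455743616673
cross 0 6.793 w 2.27
cross 1 10.085 w 1.587
cross 2 15.259 w 0.905
cross 3 28.174 w 0.223
```

Emit:
jog_arm:
  deltas:
    - [0,0,0,0,0,0,0]
    - [0,0,0,0,0,0,0]
    - [0,0,0,0,0,0,0]
    - [0,0,0,0,0,0,0]
    - [0,0,0,0,0,0,0]
    - [0,0,0,0,0,0,0]
    - [0,0,0,0,0,0,0]
    - [0,0,0,0,0,0,0]

```text
time_s: 8.43
tool_pos: [0.4789, -0.0107, 0.1113]
orientation: [0.0, -0.001, 1.0, -0.0]
wrist_force: [-0.3, -0.1, 0.4]
finger_gap: 0.0003
```

```bash
python3 tr.py 8
```

```text
8.425 []
8.475 []
8.525 []
8.575 []
8.625 []
8.675 []
8.725 []
8.775 []
p [-1.24350314  2.3945781   9.20762954] rms deg 0.1597495954065628
now 8.825 w 1.8202574598215455 turned 1.060386813971632
cross 0 6.793 w 2.27
cross 1 10.085 w 1.587
cross 2 15.259 w 0.905
cross 3 28.174 w 0.223
```

Emit:
jog_arm:
  deltas:
    - [0,0,0,0,0,0,0]
    - [0,0,0,0,0,0,0]
    - [0,0,0,0,0,0,0]
    - [0,0,0,0,0,0,0]
    - [0,0,0,0,0,0,0]
    - [0,0,0,0,0,0,0]

```text
time_s: 9.57
tool_pos: [0.4789, -0.0107, 0.1113]
orientation: [0.0, -0.001, 1.0, -0.0]
wrist_force: [-0.1, 0.7, 0.4]
finger_gap: -0.0
```

```bash
python3 tr.py 10
```

```text
9.575 [(np.float64(-61.0), 0.0851, np.float64(274.3), np.float64(185.6), 939, 18)]
9.625 [(np.float64(-56.7), 0.0849, np.float64(273.2), np.float64(184.0), 880, 19)]
9.675 [(np.float64(-51.7), 0.085, np.float64(271.8), np.float64(182.3), 923, 19)]
9.725 [(np.float64(-46.9), 0.0854, np.float64(270.4), np.float64(180.6), 1106, 22)]
9.775 [(np.float64(-42.8), 0.0849, np.float64(269.0), np.float64(179.5), 1053, 21)]
9.825 [(np.float64(-37.9), 0.0851, np.float64(267.3), np.float64(178.0), 1055, 19)]
9.875 [(np.float64(-33.5), 0.0847, np.float64(265.6), np.float64(177.1), 1125, 21)]
9.925 [(np.float64(-29.2), 0.085, np.float64(263.9), np.float64(176.0), 1053, 20)]
9.975 [(np.float64(-24.9), 0.0843, np.float64(262.1), np.float64(175.4), 1097, 19)]
10.025 [(np.float64(-20.1), 0.0846, np.float64(260.1), np.float64(174.6), 1003, 16)]
p [-1.24486921  2.41480508  7.87878475] rms deg 0.28163615254263485
now 10.075 w 1.4955346456795595 turned 1.3712532694148507
cross 0 6.792 w 2.269
cross 1 10.204 w 1.471
cross 2 16.357 w 0.674
```

Emit:
jog_arm:
  deltas:
    - [0,0,0,0,0,0.55,0]

```text
time_s: 10.2
tool_pos: [0.4793, -0.0108, 0.1061]
orientation: [0.001, -0.001, 1.0, -0.0]
wrist_force: [-0.3, -0.7, -0.5]
finger_gap: -0.0002
```

```bash
python3 -c "
from h import *
print(arm.state()['tool_pos'])"; python3 tr.py 1|tail -6;  python3 -c "
from h import *
print(arm.state()['tool_pos'])"; python3 tr.py 1|tail -6; python3 -c "
from h import *
print(arm.state()['tool_pos'])"; python3 tr.py 8
```

```text
[ 0.47926187 -0.01075996  0.10607367]
10.2 [(np.float64(-4.5), 0.0845, np.float64(253.3), np.float64(173.3), 1037, 20)]
p [-1.24305912  2.4094347   7.96667689] rms deg 0.36548261321672687
now 10.25 w 1.4675243866039958 turned 1.4131063546656057
cross 0 6.792 w 2.265
cross 1 10.201 w 1.477
cross 2 16.287 w 0.688
[ 0.47847163 -0.01060473  0.10496835]
10.25 [(np.float64(-0.1), 0.0845, np.float64(251.3), np.float64(173.3), 1005, 19)]
p [-1.24137092  2.40447006  8.04832967] rms deg 0.4242385796250275
now 10.3 w 1.4627701420198875 turned 1.4253460561556073
cross 0 6.792 w 2.262
cross 1 10.199 w 1.481
cross 2 16.225 w 0.701
[ 0.47827897 -0.01055372  0.10498878]
10.3 [(np.float64(3.9), 0.0845, np.float64(249.5), np.float64(173.3), 1113, 19)]
10.35 [(np.float64(8.3), 0.0847, np.float64(247.6), np.float64(173.5), 1151, 22)]
10.4 [(np.float64(12.6), 0.0852, np.float64(245.7), np.float64(173.8), 1183, 21)]
10.45 [(np.float64(16.7), 0.0846, np.float64(244.0), np.float64(174.4), 1065, 20)]
10.5 [(np.float64(20.7), 0.0847, np.float64(242.2), np.float64(175.0), 1081, 20)]
10.55 [(np.float64(25.1), 0.0849, np.float64(240.4), np.float64(175.7), 1056, 20)]
10.6 [(np.float64(29.1), 0.0851, np.float64(238.8), np.float64(176.5), 1072, 21)]
10.65 [(np.float64(33.2), 0.0852, np.float64(237.2), np.float64(177.4), 1119, 24)]
p [-1.2345439   2.38497908  8.36752976] rms deg 0.4852738764072465
now 10.7 w 1.4096594948452645 turned 1.5190453276914269
cross 0 6.792 w 2.249
cross 1 10.193 w 1.498
cross 2 16.015 w 0.747
```

```bash
sed -i 's/^    now=.*/&\n    for d in (-175,-120,-75): print("at",d,[round(6.3-p[2]*np.log(1-(np.radians(d)+4*np.pi-p[0])\/p[1]\/p[2]),2)])/' tr.py; python3 tr.py 12
```

```text
10.7 [(np.float64(37.4), 0.085, np.float64(235.7), np.float64(178.6), 1037, 22)]
10.75 [(np.float64(41.3), 0.0851, np.float64(234.3), np.float64(179.7), 989, 19)]
10.8 [(np.float64(45.1), 0.0852, np.float64(233.1), np.float64(180.9), 1041, 23)]
10.85 [(np.float64(49.8), 0.0847, np.float64(231.8), np.float64(182.5), 978, 20)]
10.9 [(np.float64(53.8), 0.085, np.float64(230.6), np.float64(183.9), 931, 20)]
10.95 [(np.float64(57.6), 0.0853, np.float64(229.6), np.float64(185.2), 930, 18)]
11.0 [(np.float64(61.6), 0.0854, np.float64(228.7), np.float64(186.8), 966, 19)]
11.05 [(np.float64(65.5), 0.0853, np.float64(227.9), np.float64(188.3), 930, 19)]
11.1 [(np.float64(69.4), 0.0851, np.float64(227.3), np.float64(190.0), 862, 17)]
11.15 [(np.float64(73.4), 0.0851, np.float64(226.8), np.float64(191.6), 918, 17)]
11.2 [(np.float64(77.1), 0.0855, np.float64(226.2), np.float64(193.2), 1023, 21)]
11.25 [(np.float64(80.8), 0.0856, np.float64(225.9), np.float64(194.9), 1091, 21)]
p [-1.22915308  2.37053503  8.59687492] rms deg 0.4743669046353203
now 11.3 w 1.3251279063044021 turned 1.6513997798556228
at -175 [np.float64(12.74)]
at -120 [np.float64(13.64)]
at -75 [np.float64(14.45)]
cross 0 6.793 w 2.239
cross 1 10.191 w 1.508
cross 2 15.892 w 0.777
cross 3 40.207 w 0.046
```

Emit:
jog_arm:
  deltas:
    - [0,0,0,0,0,0,0]
    - [0,0,0,0,0,0,0]
    - [0,0,0,0,0,0,0]
    - [0,0,0,0,0,0,0]
    - [0,0,0,0,0,0,0]
    - [0,0,0,0,0,0,0]
    - [0,0,0,0,0,0,0]
    - [0,0,0,0,0,0,0]
    - [0,0,0,0,0,0,0]
    - [0,0,0,0,0,0,0]
    - [0,0,0,0,0,0,0]
    - [0,0,0,0,0,0,0]
    - [0,0,0,0,0,0,0]
    - [0,0,0,0,0,0,0]
    - [0,0,0,0,0,0,0]
    - [0,0,0,0,0,0,0]
    - [0,0,0,0,0,0,0]
    - [0,0,0,0,0,0,0]
    - [0,0,0,0,0,0,0]

```text
time_s: 13.68
tool_pos: [0.4789, -0.0107, 0.1058]
orientation: [0.0, -0.001, 1.0, -0.0]
wrist_force: [0.3, -0.6, -0.2]
finger_gap: 0.0002
```

Emit:
jog_arm:
  deltas:
    - [0,0,0,0,0,2,0]
    - [0,0,0,0,0,1.7,0]
    - [0,0,0,0,0,0.5,0]
    - [0,0,0,0,0,0.2,0]
    - [0,0,0,0,0,0,0]

```text
time_s: 14.3
tool_pos: [0.4792, -0.0107, 0.0621]
orientation: [0.0, -0.001, 1.0, -0.0]
wrist_force: [-0.1, -0.1, 0.7]
finger_gap: 0.0003
```

```bash
python3 tr.py 5;python3 -c "
from h import *
s=arm.state();print(s['tool_pos'],s['wrist_force'])"
```

```text
14.3 []
14.35 []
14.4 []
14.45 [(np.float64(-78.3), 0.0854, np.float64(277.3), np.float64(192.7), 997, 20)]
14.5 [(np.float64(-76.0), 0.0852, np.float64(277.0), np.float64(191.7), 1116, 22)]
p [-1.23554406  2.38493687  8.39777479] rms deg 0.5212761751958693
now 14.55 w 0.8929448615657031 turned 2.214136543426359
at -175 [np.float64(12.76)]
at -120 [np.float64(13.68)]
at -75 [np.float64(14.51)]
cross 0 6.793 w 2.249
cross 1 10.189 w 1.501
cross 2 15.986 w 0.753
cross 3 59.085 w 0.004
[ 0.47918746 -0.01075052  0.06226438] [0.26475066 0.01495151 0.21033796]
```

```bash
python3 tr.py 16; python3 - <<'E'
import json,numpy as np
L=np.array(json.load(open("ang.json")));L=L[L[:,0]>14.4]
c=np.polyfit(L[:,0]-15.5,L[:,1],2);print("quad cross",15.5+np.roots(c+[0,0,5.4]))
c=np.polyfit(L[-10:,0]-15.5,L[-10:,1],1);print("lin",c, 15.5+(-5.4-c[1])/c[0])
E
```

```text
14.55 [(np.float64(-73.3), 0.0852, np.float64(276.6), np.float64(190.6), 995, 21)]
14.6 [(np.float64(-70.7), 0.0855, np.float64(276.3), np.float64(189.4), 1079, 20)]
14.65 [(np.float64(-68.1), 0.0852, np.float64(275.8), np.float64(188.4), 992, 22)]
14.7 [(np.float64(-65.6), 0.0853, np.float64(275.3), np.float64(187.4), 1030, 19)]
14.75 [(np.float64(-63.0), 0.085, np.float64(274.7), np.float64(186.4), 1054, 22)]
14.8 [(np.float64(-60.7), 0.085, np.float64(274.2), np.float64(185.5), 1016, 20)]
14.85 [(np.float64(-57.9), 0.0847, np.float64(273.4), np.float64(184.5), 1100, 21)]
14.9 [(np.float64(-55.3), 0.0847, np.float64(272.7), np.float64(183.6), 1073, 23)]
14.95 [(np.float64(-53.1), 0.0849, np.float64(272.2), np.float64(182.7), 1044, 21)]
15.0 [(np.float64(-50.4), 0.0849, np.float64(271.4), np.float64(181.8), 1113, 20)]
15.05 [(np.float64(-47.6), 0.0852, np.float64(270.6), np.float64(180.9), 1204, 23)]
15.1 [(np.float64(-45.4), 0.085, np.float64(269.9), np.float64(180.2), 1010, 23)]
15.15 [(np.float64(-42.9), 0.0851, np.float64(269.0), np.float64(179.4), 1185, 25)]
15.2 [(np.float64(-40.8), 0.0846, np.float64(268.2), np.float64(178.9), 1092, 21)]
15.25 [(np.float64(-38.1), 0.0851, np.float64(267.4), np.float64(178.1), 1149, 21)]
15.3 [(np.float64(-36.0), 0.0852, np.float64(266.6), np.float64(177.5), 1178, 23)]
p [-1.23529358  2.38467661  8.39977336] rms deg 0.47130828778274597
now 15.35 w 0.811925656453206 turned 2.322614571783578
at -175 [np.float64(12.76)]
at -120 [np.float64(13.68)]
at -75 [np.float64(14.51)]
cross 0 6.793 w 2.249
cross 1 10.19 w 1.501
cross 2 15.985 w 0.753
cross 3 58.485 w 0.005
quad cross [32.21761096 15.9588791 ]
lin [ 48.93333333 -25.95333333] 15.920027247956403
```

```bash
python3 tr.py 7; python3 - <<'E'
import json,numpy as np
L=np.array(json.load(open("ang.json")));L=L[L[:,0]>14.4]
c=np.polyfit(L[:,0]-15.5,L[:,1],2);print("quad cross",15.5+np.roots(c+[0,0,5.4]))
c=np.polyfit(L[-8:,0]-15.5,L[-8:,1],1);print("lin",c, 15.5+(-5.4-c[1])/c[0])
E
```

```text
15.35 [(np.float64(-33.6), 0.0847, np.float64(265.6), np.float64(177.1), 1224, 23)]
15.4 [(np.float64(-31.4), 0.0847, np.float64(264.8), np.float64(176.6), 1134, 23)]
15.45 [(np.float64(-29.0), 0.0845, np.float64(263.8), np.float64(176.1), 1081, 20)]
15.5 [(np.float64(-26.6), 0.0842, np.float64(262.8), np.float64(175.7), 1139, 21)]
15.55 [(np.float64(-24.2), 0.0842, np.float64(261.8), np.float64(175.3), 987, 20)]
15.6 [(np.float64(-21.8), 0.0847, np.float64(260.9), np.float64(174.8), 1058, 20)]
15.65 [(np.float64(-19.7), 0.0844, np.float64(259.9), np.float64(174.6), 1109, 21)]
p [-1.23480195  2.38393958  8.40792279] rms deg 0.4578079955628013
now 15.7 w 0.7793938824712595 turned 2.367279136365326
at -175 [np.float64(12.76)]
at -120 [np.float64(13.68)]
at -75 [np.float64(14.51)]
cross 0 6.793 w 2.248
cross 1 10.19 w 1.501
cross 2 15.982 w 0.754
cross 3 56.067 w 0.006
quad cross [29.60454508 15.9731115 ]
lin [ 46.92857143 -26.61428571] 15.952054794520548
```

```bash
python3 tr.py 1 | head -1
```

```text
15.7 [(np.float64(-17.4), 0.084, np.float64(259.0), np.float64(174.4), 1142, 22)]
```

Emit:
jog_arm:
  deltas:
    - [0,0,0,0,0,0,0]
    - [0,0,0,0,0,0.7,0]
    - [0,0,0,0,0,0,0]
    - [0,0,0,0,0,0,0]
    - [0,0,0,0,0,0,0]
    - [0,0,0,0,0,0,0]

```text
time_s: 16.5
tool_pos: [0.4798, -0.0112, 0.0588]
orientation: [-0.001, -0.002, 1.0, -0.0]
wrist_force: [-11.1, -0.5, 26.3]
finger_gap: 0.0001
```

```bash
python3 - <<'E'
from h import *
s=arm.state();print(s['time_s'],s['tool_pos'],s['wrist_force'])
a=snapshot("top");b=snapshot("scene");print(knob(a)); a2=snapshot("top");print(knob(a2))
im=[cv2.resize(x["pixels"][v0:v0+60,u0:u0+60,::-1],None,fx=6.6,fy=6.6,interpolation=cv2.INTER_CUBIC) for x,u0,v0 in((a,225,155),(b,245,150))]
cv2.imwrite("pics/c4.png",np.hstack(im))
E
```

```text
16.5 [ 0.47980329 -0.01122984  0.0588067 ] [-11.11111617  -0.52272791  26.34570048]
[(np.float64(173.0), 0.0726, np.float64(249.6), np.float64(220.3), 36423, 361), (np.float64(-6.1), 0.0843, np.float64(254.0), np.float64(173.4), 1064, 24)]
[(np.float64(173.0), 0.0726, np.float64(249.6), np.float64(220.4), 36438, 361), (np.float64(-6.3), 0.0841, np.float64(254.1), np.float64(173.5), 1029, 21)]
```

View pics/c4.png

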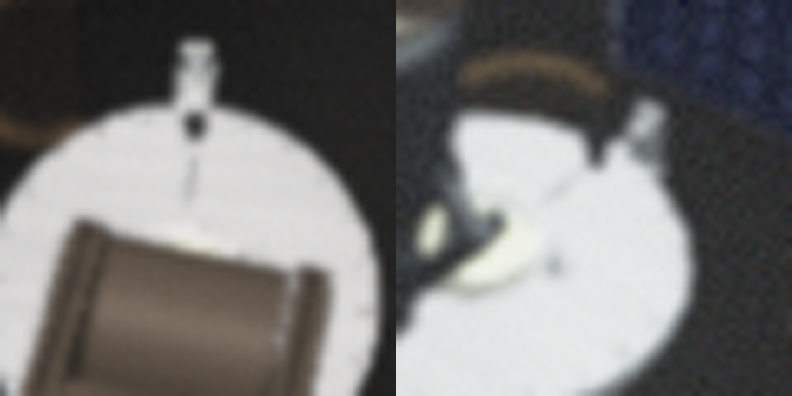

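The plate is stopped with the knob and tab in line with the pointer: knob at crop (195,125), pointer post at about (196,70), both at about -6°. The fingertip is holding it down with 26 N.

```bash
python3 -c "
from cell import arm
print(arm.job_done())"
```

```text
the job is handed in; nothing more can be done
None
```

The turntable runs freely and is parked on its mark. I handed the job in at about 16.7 s with the fingertip still holding the plate.

- **Flick:** I pushed the knob with the shut fingertips. The plate left at about 2.4 rad/s and ran by itself for about 2.4 turns, with the speed falling by a factor e in about 8.4 s.
- **Stop:** I pressed once on the clear part of the plate top, opposite the pointer and 63 mm from the axis, while it was still turning at about 0.75 rad/s. There was no creeping afterwards and no catching by the knob.
- **Last checks:** Two pictures 0.1 s apart put the knob at -6.1° and -6.3°, so it was stopped within the measuring noise. I measured the pointer at -5.3° to -5.7°, so the tab is within about 1° of it. That is about the limit of what the cameras can resolve. The pressing force was a steady 26 N.
- **Disagreements:** That 26 N was more than the 18 N or so I had planned from a test press on the worktop. The two cameras' fits of the plate centre differed by about 2 mm, which is within their stated calibration.
- **Not checked:** I took no after-picture of the bystander glassware. The arm crossed near it only once, with the fingertips about 23 cm above the worktop.

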